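# Prop the slide box lid open on its folding stay

## Robot

A 6-joint arm with a two-finger parallel gripper is mounted at the origin on the work surface. World frame = base frame: x ahead of the robot, y to its left, z up, the work surface at z = 0. Lengths are in mm, angles in rad, forces in N, time in s.
With the tool pointing down it reaches from about 375 to 925 mm from the base axis. Payload 5.7 kg.
Tool frame: the origin (TCP) lies between the finger pads; the fingertips stand robot.tip_reach ahead of it and the grasp point (between the pads) lies 11 mm behind it (robot.tip_reach is the distance from the TCP to the fingertips, in mm); z points along the fingers, y is the line along which they close (so a half turn about z gives the same grasp; the last joint's range is limited). The gripper opens to 85 mm and grips with 20 to 120 N. Pads are 22 mm wide; open, the fingers measure 114 mm over their backs; the gripper's body (76 mm by 85 mm) begins 54 mm behind the grasp point. The pads swing forward as they close: fully open they stand 13 mm farther back than shut.
Start: joints at [1.177, 0.359, 1.51, -0, 1.272, -0.115], TCP at [165.115, 576.803, 239.267] pointing down, gripper open.
Joint ranges: [-2.97, 2.97], [-1.01, 2.36], [0.21, 2.38], [-0.96, 4.11], [0.2, 2.71], [-2.98, 2.98]. Speed limits (rad/s): [2.39, 2.39, 3.14, 3.14, 3.14, 3.14].

## Interface

Orientations are given as a unit quaternion [w, x, y, z].
In Python, from cell import robot gives the robot as it stands.
- The arm moves only by the tool play_rows, never from a script. Its argument "series" is a list that holds one entry, the list of rows, each a list of 5 numbers: the shift along the tool's x, y, z in m, then the turn about the tool's z in degrees, then the finger opening in m, from 0 to 0.0854. A call has 1 to 8 rows; each row shifts and turns the commanded pose from where the row before left it, along the tool's axes as they then stand; what a row does not reach is not made up. A row lasts 1/12 s, in which the tool goes at most 41.7 mm and 7.16 degrees, less where a joint would pass 70% of its speed; a pose out of reach is approached as far as the arm can. A call is refused whole if a number of a shift passes 0.0417 or a number of a turn 7.16, either way. A call with a gripper value outside its range is refused whole. The fingers move at their own pace and stop on an object; the grip force is fixed at half the most. Time passes only in rows, so rows that do not move let the fingers close. It gives the time, the measured TCP pose, the force, the opening and the grip force at its end, in the units of the state.
- robot.get_obs(): the state, without advancing time (a new reading comes with each control period).
- robot.get_image(name): name is "scene" or "side" or "wrist"; returns the picture (480x640x3 uint8, red, green, blue); there is no depth.
- robot.camera_params(name): a dict with "intrinsics" (3x3 intrinsics, pixels), "dist" ([k1, k2, p1, p2, k3] as OpenCV has them; the pictures are not rectified), "R" (3x3) and "t" (3): a world point X has camera coordinates R X + t. Camera axes: x right, y down, z forward; pixel columns grow to the right and rows downward; lengths in mm; the calibration is good to about 2 mm. A picture is of the moment at which its call begins: read the wrist's pose just before it. camera_params takes no time and is no camera call; for the wrist camera it gives the pose at the moment of the call.
- robot.close_job(): hands the job in; it is judged then, once.
The state is a dict: "time_s": time; "q": joint angles; "qvel": joint speeds; "effort": joint torques, N m; "tcp_pos": TCP position; "ee_rot": TCP orientation; "wrist_force": force on the tool from outside, world axes, zero at the start; "moment": the same for the moment, N m; "grip_width": opening from 0.0 (shut) to 1.0 (fully open); "grip_force": force on a finger pad.
Only numpy, scipy, OpenCV 4.12 (cv2) and the standard library are available. Lean on these libraries where they do the work, as an engineer would, in place of code of your own. Each camera call takes 0.05 s, during which the arm holds its last target. There are 200 camera calls.

## Task

Raise the lid of the metal slide box and lock it open on the folding stay at its side: push the stay's elbow past straight, right up to its stop, so the lid stands open by itself. Do not force the stay hard against its stop, and leave the bottles and the jar beside the box where they are.

Things in the scene. Friction and masses are not known exactly. Their poses are not given: they have to be found in the camera images.
- slide_box: Open-topped plain metal box fixed to the bench, 170 deep (x) x 220 wide (y) x 90 high, walls 4 mm. Origin: centre of its underside. Its x axis points from its front (the lip side, towards the robot's left, world +y) to its hinge side (the robot's right), z up; the folding stay is outside its -y wall, which faces the robot. Turned from that by up to 0.35 rad.
- lid_hinge (a point): Middle of the lid's hinge axis, fixed to the box at (85, 0, 93) mm in the box's frame; the axis runs along the box's y.
- lid (a joint): Lid angle, rad: 0 shut (level), growing as its front rises. Plain metal plate lid, 4 mm thick, 220 wide, about 0.5 kg. It cannot rise beyond 1.01 rad, where the stay is straight. Let go, it falls shut, except that above about 0.96 rad friction in the stay's elbow just holds it, not locked. At the stay's stop it reads about 1.0.
- lip (a point): Middle of the lid's front edge, 204 mm from the hinge axis; moves with the lid. The front 30 mm of the lid overhangs the box's front wall as a lip with a rolled edge 8 mm thick; shut, its underside is 91 mm above the bench (the roll's 89), so a fingertip can be hooked under it.
- stay_pivot (a point): Lower pivot of the folding stay at (-30, -117, 58) mm in the box's frame, axis along the box's y. Two flat dark steel bars, 13 mm wide, each 70 mm between pivots: from here to the elbow, and on to the lid's -y edge 110 mm from the hinge. Shut, the elbow points forward; it swings up and back as the lid rises.
- elbow (a joint): Elbow angle of the stay, rad: 0 folded (lid shut), 2.63 straight (dead centre), 2.91 at its stop. Lifting the lid brings the stay only nearly straight; its elbow must then be pushed towards the hinge side (+x of the box) through straight, against friction (about 2 to 4 N at the pin), to the firm stop about 10 mm beyond, and no harder.
- pin (a point): The steel pin sticking out sideways (box -y) at the stay's elbow, 12 mm in diameter, reaching from y = -115 to -170 mm in the box's frame; this point is on its axis, at y = -150 mm. It turns about stay_pivot on a 70 mm radius; with the stay straight it is at x = -2, z = 122 mm of the box's frame.
- dropper_a: Dropper bottle, 28 mm in diameter, 92 high, loose, bystander. Origin: centre of its foot.
- dropper_b: Second dropper bottle, the same size, loose, bystander.
- cotton_jar: Jar, 80 mm in diameter, 110 high, loose, bystander. Origin: centre of its foot.

How it is judged (in metres and radians):
On the way:
1. the lid is raised high, nearly as far as it goes (value of joint lid above 0.9 rad), for 0.1 s.
At the end, for the whole second after the job is handed in: The stay's elbow is past straight and at its stop (elbow joint above 2.83; straight is 2.63, the stop 2.91), the lid stands open (above 0.9 rad) and at rest, touched by nothing (value of joint elbow above 2.83 rad and value of joint lid above 0.9 rad and velocity of joint lid between -0.03 and 0.03 rad/s).
It fails at once if the stay is pressed or pulled with more than 50 N (contact force between any of the fingers, the arm and stay above 50 N).
It fails at once if a bottle or the jar is moved by more than 20 mm (distance of any of dropper_a, dropper_b, cotton_jar from where it was at the start of the episode above 0.02 m).
It also fails if it takes over 58 s, if anything falls off the work surface, if the arm or the gripper's body presses on something with over 40 N, if the wrist force passes 120 N, or if a joint passes its speed limit or range.

## Working session

There is one attempt and no reset: what is moved stays moved. The work goes in short steps, Python scripts to look and compute and a tool call to move; the robot and the scene stay as the last step left them, time stands still between calls to the robot, and variables do not carry over. Pictures are saved under pics/ and viewed, at most 10 in all, crops included, and the job is handed in when it is done.

Besides the shell and the picture viewer there is one more tool, called as name(argument=value, ...), one argument or row to a line, values as JSON. play_rows: Moves the arm, as the interface text tells. Its arguments: {"type":"object","properties":{"series":{"type":"array"}},"required":["series"]}

```bash
mkdir -p pics; ls
python3 - <<'E'
from cell import robot
import cv2,numpy as np
print(robot.get_obs()); print(robot.tip_reach)
for n in ["scene","side"]:
    im=robot.get_image(n); cv2.imwrite(f"pics/{n}0.png",im[:,:,::-1])
    print(n,robot.camera_params(n))
E
```

```text
pics
{'time_s': 0.0, 'q': array([ 1.17694090e+00,  3.59473799e-01,  1.51145386e+00, -2.00324970e-05,
        1.27246669e+00, -1.15109570e-01]), 'qvel': array([-2.24327923e-04, -4.03789833e-05, -5.85629759e-04,  7.18917673e-04,
        1.31097091e-03,  7.16641393e-04]), 'effort': array([ 1.11893954e-03, -5.27613652e+01, -2.78624994e+01, -2.05117067e-04,
        1.30103805e-02,  5.21345569e-06]), 'tcp_pos': array([164.85287756, 576.21706638, 238.46397892]), 'ee_rot': array([-2.17520867e-04,  1.38919172e-01,  9.90303313e-01, -8.74245090e-04]), 'wrist_force': array([-0.19736798,  0.32096765, -0.28282046]), 'moment': array([ 0.01225855,  0.01909709, -0.05222046]), 'grip_force': 0.0, 'grip_width': 0.9998048752265479}
8.0
scene {'intrinsics': array([[498.03523214,   0.        , 318.90260062],
       [  0.        , 498.03523214, 245.12123294],
       [  0.        ,   0.        ,   1.        ]]), 'dist': array([0.01990367, 0.        , 0.        , 0.        , 0.        ]), 'R': array([[-0.87289959,  0.48778551,  0.01056447],
       [ 0.40847552,  0.74247197, -0.53092666],
       [-0.26682215, -0.45913034, -0.84735192]]), 't': array([ 529.78918985, -228.82443368, 1016.4744972 ])}
side {'intrinsics': array([[538.36823702,   0.        , 314.59647114],
       [  0.        , 538.36823702, 241.72307052],
       [  0.        ,   0.        ,   1.        ]]), 'dist': array([-0.06405693,  0.        ,  0.        ,  0.        ,  0.        ]), 'R': array([[-0.82149677, -0.57003172,  0.01438392],
       [-0.3815714 ,  0.53080349, -0.75673702],
       [ 0.42372907, -0.62714551, -0.65356115]]), 't': array([550.76617927, 288.79324171, 637.80256136])}
```

View pics/scene0.png

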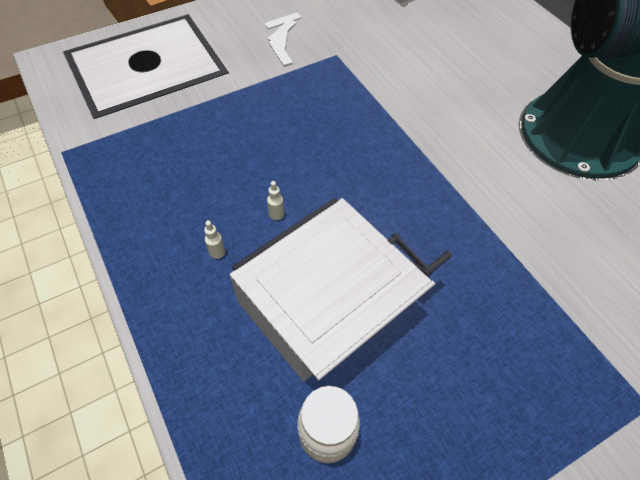

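View pics/side0.png

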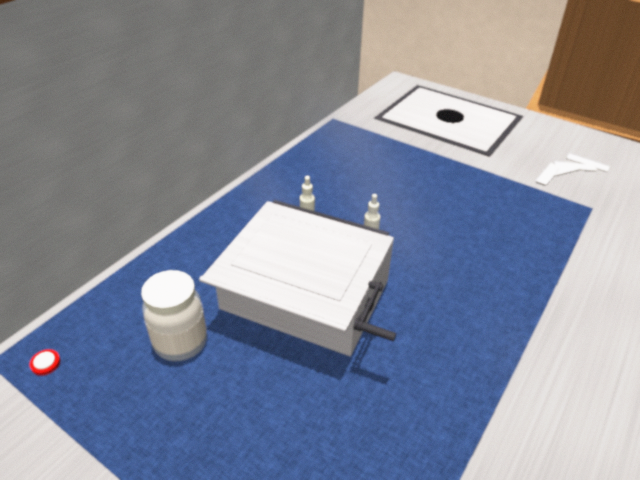

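The scene view shows the shut lid with corners near (342,200), (233,272), (317,378) and (433,284). The lip is the lower right edge, the pin lies at about (428,270)–(450,256), the jar at (329,425) and the bottles at (215,240) and (276,200). In the side view the pin is at about (358,327)–(394,336) and the jar is left of the lip.

```bash
cat > h.py <<'E'
import cv2,numpy as np
from cell import robot
def ray(n,uv):
    p=robot.camera_params(n); R=np.array(p["R"]);t=np.array(p["t"])
    x=cv2.undistortPoints(np.array(uv,float).reshape(-1,1,2),np.array(p["intrinsics"]),np.array(p["dist"])).reshape(-1,2)
    d=np.c_[x,np.ones(len(x))]@R
    return -R.T@t,d/np.linalg.norm(d,axis=1)[:,None]
def onplane(n,uv,z):
    c,d=ray(n,uv); return c+d*((z-c[2])/d[:,2])[:,None]
def tri(uv1,uv2,n1="scene",n2="side"):
    c1,d1=ray(n1,uv1);c2,d2=ray(n2,uv2);o=[]
    for a,b in zip(d1,d2):
        s=np.linalg.lstsq(np.c_[a,-b],c2-c1,rcond=None)[0]
        p,q=c1+s[0]*a,c2+s[1]*b; o.append(np.r_[(p+q)/2,np.linalg.norm(p-q)])
    return np.array(o)
E
python3 - <<'E'
from h import *
np.set_printoptions(precision=1,suppress=True)
C={}
for n,s in (("scene",(330,290)),("side",(300,250))):
    im=cv2.imread(f"pics/{n}0.png"); hsv=cv2.cvtColor(im,cv2.COLOR_BGR2HSV)
    m=((hsv[...,2]>(195 if n=="scene" else 190))&(hsv[...,1]<60)).astype(np.uint8)
    m=cv2.morphologyEx(m,cv2.MORPH_CLOSE,np.ones((5,5)))
    _,l=cv2.connectedComponents(m); b=(l==l[s[1],s[0]]).astype(np.uint8)
    c=max(cv2.findContours(b,0,2)[0],key=cv2.contourArea); h=cv2.convexHull(c)
    a=cv2.approxPolyDP(h,0.04*cv2.arcLength(h,True),True).reshape(-1,2)
    print(n,l[s[1],s[0]],a.tolist()); P=onplane(n,a,95); print(P)
    print(np.linalg.norm(P-np.roll(P,-1,0),axis=1),P.mean(0))
print("pin root,tip",tri([[428,271],[450,256]],[[360,327],[394,336]]))
print("bottles,jar",onplane("scene",[[217,256],[277,217],[329,422]],0),onplane("scene",[[329,410]],110))
E
```

```text
scene 148 [[343, 199], [433, 283], [317, 377], [230, 274]]
[[549.2 -25.9  95. ]
 [512.7 168.   95. ]
 [726.5 206.9  95. ]
 [763.6  12.7  95. ]]
[197.3 217.4 197.7 217.9] [638.   90.4  95. ]
side 5 [[200, 276], [267, 201], [392, 237], [345, 329]]
[[726.5 204.5  95. ]
 [760.5  11.   95. ]
 [547.4 -28.8  95. ]
 [508.8 167.2  95. ]]
[196.5 216.8 199.8 220.9] [635.8  88.5  95. ]
pin root,tip [[500.2 143.   81.2   0.6]
 [455.6 136.7  85.1   6. ]]
bottles,jar [[ 759.4  -84.5    0. ]
 [ 632.9 -108.2    0. ]
 [ 728.   246.1    0. ]] [[735.8 253.6 110. ]]
```

play_rows(
  series=[
    [[0,0,0,7.1,0],[0,0,0,7.1,0],[0,0,0,7.1,0],[0,0,0,7.1,0],[0,0,0,7.1,0],[0,0,0,7.1,0],[0,0,0,7.1,0],[0,0,0,7.1,0]],
  ],
)

```text
time_s: 0.77
tcp_pos: [165.0, 576.4, 238.8]
ee_rot: [0.0, 0.596, 0.803, -0.001]
wrist_force: [0.3, -0.4, 0.1]
grip_width: 0.004
grip_force: 0.0
```

play_rows(
  series=[
    [[0,0,0,6.6,0],[-0.027,0.021,0,0,0],[-0.027,0.021,0,0,0],[-0.027,0.021,0,0,0],[-0.027,0.021,0,0,0],[-0.027,0.021,0,0,0],[-0.027,0.021,0,0,0],[-0.027,0.021,0,0,0]],
  ],
)

```text
time_s: 1.43
tcp_pos: [345.2, 416.7, 239.0]
ee_rot: [-0.0, 0.639, 0.77, -0.0]
wrist_force: [-1.0, 0.6, 0.6]
grip_width: -0.002
grip_force: 0.0
```

play_rows(
  series=[
    [[-0.027,0.021,0,0,0],[-0.027,0.021,0,0,0],[-0.027,0.021,0,0,0],[-0.027,0.021,0,0,0],[-0.027,0.021,0,0,0],[-0.027,0.021,0,0,0],[-0.027,0.021,0,0,0],[0,0,0,0,0]],
  ],
)

```text
time_s: 2.1
tcp_pos: [528.5, 255.6, 239.0]
ee_rot: [0.002, 0.64, 0.768, 0.0]
wrist_force: [1.2, 0.4, 0.7]
grip_width: -0.003
grip_force: 0.0
```

play_rows(
  series=[
    [[-0.026,0.023,0.02,0,0],[-0.027,0.023,0.02,0,0],[0,0,0.03,0,0],[0,0,0.03,0,0],[0,0,0.03,0,0],[0,0,0.03,0,0],[0,0,0,0,0]],
  ],
)

```text
time_s: 2.68
tcp_pos: [573.8, 214.8, 73.3]
ee_rot: [-0.003, 0.639, 0.769, -0.005]
wrist_force: [-1.7, -0.3, -0.3]
grip_width: 0.004
grip_force: 0.0
```

play_rows(
  series=[
    [[-0.005,0,0,0,0],[-0.005,0,0,0,0],[-0.004,0,0,0,0],[0,0,0,0,0]],
  ],
)

```text
time_s: 3.02
tcp_pos: [583.1, 201.6, 81.5]
ee_rot: [0.001, 0.639, 0.769, 0.001]
wrist_force: [0.7, -1.1, -0.3]
grip_width: -0.001
grip_force: 0.0
```

Run:
```python
from h import *
im=robot.get_image("side"); cv2.imwrite("pics/side1.png",im[120:440,100:500,::-1].repeat(2,0).repeat(2,1)[:600]);print(robot.get_obs()["wrist_force"])
```

```text
[-0.00888881  1.2722938  -0.3368845 ]
```

View pics/side1.png

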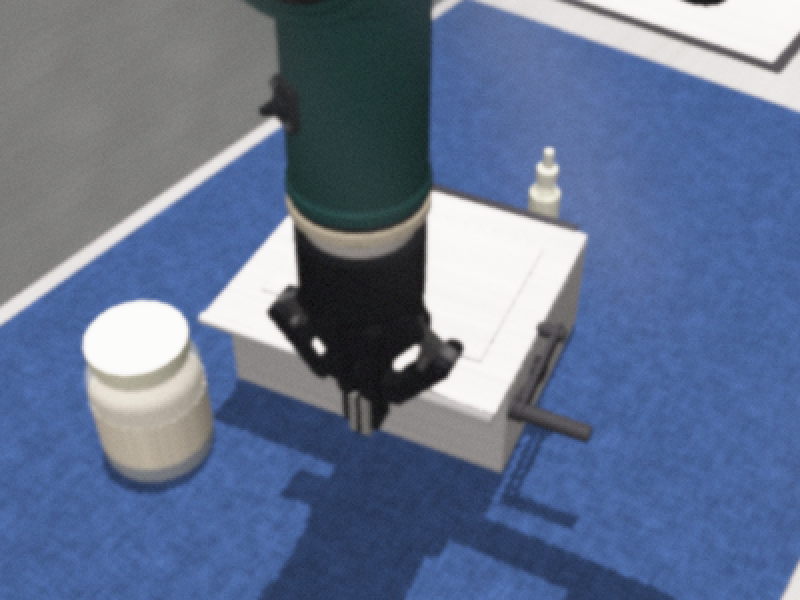

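The closed fingers hang just in front of the lip (fingertips at (360,415) in the crop). The knuckles spread sideways well above the lid, and the jar at (150,390) is clear.

play_rows(
  series=[
    [[-0.003,0,0,0,0],[-0.003,0,0,0,0],[-0.002,0,0,0,0],[0,0,0,0,0]],
  ],
)

```text
time_s: 3.4
tcp_pos: [583.0, 193.8, 79.5]
ee_rot: [0.0, 0.639, 0.769, 0.0]
wrist_force: [-0.1, -1.0, 0.0]
grip_width: -0.003
grip_force: 0.0
```

play_rows(
  series=[
    [[-0.002,0,0,0,0],[0,0,0,0,0]],
  ],
)

```text
time_s: 3.57
tcp_pos: [583.0, 193.2, 79.4]
ee_rot: [-0.001, 0.639, 0.769, 0.001]
wrist_force: [-1.3, 4.1, 1.5]
grip_width: 0.002
grip_force: 2.1
```

play_rows(
  series=[
    [[-0.001,0,0,0,0],[0,0,0,0,0]],
  ],
)

```text
time_s: 3.73
tcp_pos: [583.1, 193.1, 79.4]
ee_rot: [-0.001, 0.639, 0.769, 0.001]
wrist_force: [-0.8, 8.0, 1.5]
grip_width: 0.002
grip_force: 4.0
```

play_rows(
  series=[
    [[-0.003,0,0,0,0],[-0.003,0,0,0,0],[0,0,-0.002,0,0],[0,0,-0.003,0,0],[0,0,-0.003,0,0]],
  ],
)

```text
time_s: 4.15
tcp_pos: [583.1, 192.6, 87.1]
ee_rot: [-0.004, 0.639, 0.769, 0.004]
wrist_force: [-3.4, 27.7, -3.5]
grip_width: 0.003
grip_force: 14.0
```

play_rows(
  series=[
    [[0,0,-0.004,0,0],[0,0,-0.004,0,0],[0,0,-0.004,0,0],[0,0,-0.004,0,0],[-0.001,0,-0.004,0,0]],
  ],
)

```text
time_s: 4.57
tcp_pos: [583.5, 190.9, 107.4]
ee_rot: [-0.004, 0.639, 0.769, 0.003]
wrist_force: [-4.0, 26.6, -0.5]
grip_width: 0.002
grip_force: 13.1
```

Run:
```python
from h import *
im=robot.get_image("side"); cv2.imwrite("pics/side2.png",im[120:420,100:500,::-1].repeat(2,0).repeat(2,1)[:600]);print(robot.get_obs()["wrist_force"])
```

```text
[-5.01054161 24.27556686  0.55848897]
```

View pics/side2.png

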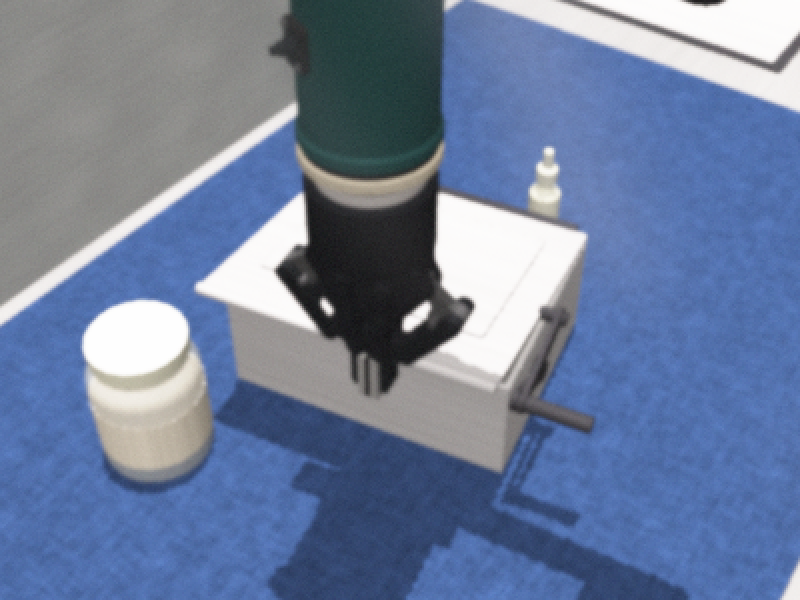

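play_rows(
  series=[
    [[-0.001,0,-0.008,0,0],[-0.001,0,-0.008,0,0],[-0.0015,0,-0.008,0,0],[-0.0018,0,-0.0077,0,0],[0,0,0,0,0]],
  ],
)

```text
time_s: 5.03
tcp_pos: [584.8, 183.8, 140.4]
ee_rot: [-0.003, 0.639, 0.769, 0.003]
wrist_force: [-4.8, 17.4, 2.3]
grip_width: -0.0
grip_force: 9.1
```

play_rows(
  series=[
    [[-0.0023,0,-0.0076,0,0],[-0.0025,0,-0.0075,0,0],[-0.0028,0,-0.0074,0,0],[-0.0031,0,-0.0072,0,0],[-0.0035,0,-0.0071,0,0],[0,0,0,0,0]],
  ],
)

```text
time_s: 5.53
tcp_pos: [587.7, 168.7, 177.5]
ee_rot: [-0.002, 0.639, 0.769, 0.002]
wrist_force: [-3.3, 12.8, 5.0]
grip_width: -0.004
grip_force: 7.1
```

play_rows(
  series=[
    [[-0.004,0,-0.0069,0,0],[-0.0042,0,-0.0068,0,0],[-0.0045,0,-0.0066,0,0],[-0.0048,0,-0.0064,0,0],[-0.005,0,-0.0062,0,0],[0,0,0,0,0]],
  ],
)

```text
time_s: 6.03
tcp_pos: [592.1, 146.4, 210.9]
ee_rot: [-0.002, 0.639, 0.77, 0.003]
wrist_force: [-4.4, 14.0, 9.3]
grip_width: -0.001
grip_force: 7.0
```

play_rows(
  series=[
    [[-0.0053,0,-0.0061,0,0],[-0.0055,0,-0.0058,0,0],[-0.0058,0,-0.0055,0,0],[0,0,0,0,0]],
  ],
)

```text
time_s: 6.37
tcp_pos: [595.8, 129.6, 228.6]
ee_rot: [-0.001, 0.638, 0.77, 0.003]
wrist_force: [-3.5, 10.4, 8.4]
grip_width: 0.002
grip_force: 5.1
```

play_rows(
  series=[
    [[-0.0059,0,-0.0054,0,0],[-0.0062,0,-0.0051,0,0],[-0.0063,0,-0.0048,0,0],[-0.003,0,-0.002,0,0],[0,0,0,0,0],[0,0,0,0,0]],
  ],
)

```text
time_s: 6.87
tcp_pos: [600.0, 107.6, 244.7]
ee_rot: [-0.0, 0.638, 0.77, 0.002]
wrist_force: [-0.5, 6.6, 4.6]
grip_width: 0.004
grip_force: 3.3
```

play_rows(
  series=[
    [[-0.0015,0,-0.001,0,0],[-0.0015,0,-0.001,0,0],[0,0,0,0,0],[0,0,0,0,0]],
  ],
)

```text
time_s: 7.2
tcp_pos: [600.5, 105.0, 246.5]
ee_rot: [-0.0, 0.638, 0.77, 0.002]
wrist_force: [-0.2, 6.9, 5.7]
grip_width: 0.001
grip_force: 3.8
```

play_rows(
  series=[
    [[-0.0013,0,-0.001,0,0],[0,0,0,0,0],[0.001,0,0,0,0],[0.001,0,0,0,0],[0.001,0,0,0,0],[0.001,0,0,0,0],[0.001,0,0,0,0],[0.001,0,0,0,0]],
  ],
)

```text
time_s: 7.87
tcp_pos: [598.8, 107.2, 246.1]
ee_rot: [-0.0, 0.639, 0.769, -0.0]
wrist_force: [-1.0, -0.2, -0.0]
grip_width: -0.001
grip_force: 0.0
```

play_rows(
  series=[
    [[0.002,0,0,0,0],[0.003,0,0,0,0],[0.003,0,0,0,0],[0,0,0,0,0]],
  ],
)

```text
time_s: 8.2
tcp_pos: [597.5, 115.9, 246.4]
ee_rot: [-0.0, 0.638, 0.77, 0.0]
wrist_force: [-1.4, -0.5, 0.4]
grip_width: -0.0
grip_force: 0.0
```

Run:
```python
from h import *
for n in ("side","scene"):
    im=robot.get_image(n); cv2.imwrite(f"pics/{n}3.png",im[...,::-1])
a=cv2.imread("pics/side3.png")[150:390,230:430];b=cv2.imread("pics/scene3.png")[110:350,300:500]
cv2.imwrite("pics/both3.png",cv2.resize(np.hstack([a,b]),None,fx=2,fy=2,interpolation=2))
```

```text
(no output)
```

View pics/both3.png

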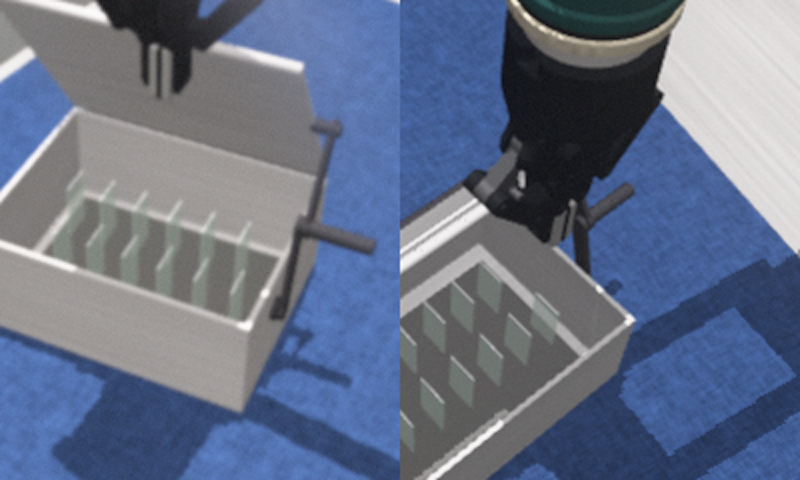

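The lid stands open by itself and the stay is nearly straight. In full-image pixels the pin runs from about (382,264) to (416,272) in the side view and (394,218) to (415,205) in the scene view.

Run:
```python
from h import *
np.set_printoptions(precision=1,suppress=True)
ex=np.array([.184,-.983]);ey=np.array([.983,.184]);H=np.array([656.1,-13.8])
p=tri([[394,218.5],[415.5,205]],[[381.5,264],[416,272]])
for q in p: r=q[:2]-H; print(q, "box",85+r@ex,r@ey,q[2])
# expected pin vs lid angle
for th in (.96,.97,.98,.99,1.0,1.01):
    P=np.array([-30,58.]);A=np.array([85-110*np.cos(th),93+110*np.sin(th)])
    v=A-P;L=np.linalg.norm(v);h=np.sqrt(max(0,4900-L*L/4));n=np.array([-v[1],v[0]])/L
    print(th,L,(P+A)/2+h*n,"beyond",(P+A)/2-h*n)
r=np.array([597.5,115.9])-H;print("tcp box",85+r@ex,r@ey, robot.get_obs()["q"])
```

```text
[516.1  63.9 127.3   2.8] box -17.104454594400792 -123.35975449591439 127.33391966064929
[471.   55.  127.2   4.3] box -16.69074478638528 -169.31273243303565 127.18124711851286
0.96 135.45375383607694 [-20.4 127.3] beyond [ 12.3 113.8]
0.97 136.3801373160663 [-18.2 127. ] beyond [ 11.  114.7]
0.98 137.303165730448 [-15.7 126.5] beyond [  9.4 115.8]
0.99 138.22281491313166 [-12.9 125.9] beyond [  7.5 117.1]
1.0 139.13906081527526 [ -9.3 124.9] beyond [  4.9 118.7]
1.01 140.05187950465898 [ -1.8 122.1] beyond [ -1.8 122.1]
tcp box -53.27750000000003 -33.73900000000002 [ 0.1  0.4  1.5 -0.   1.3 -0.1]
```

play_rows(
  series=[
    [[0.022,0,0,0,0],[0.022,0,0,0,0],[0,-0.032,0,0,0],[0,-0.032,0,0,0],[0,-0.031,0,0,0],[0,-0.031,0,0,0.05],[0,0,0,-6.9,0.05],[0,0,0,-6.9,0.05]],
  ],
)

```text
time_s: 8.97
tcp_pos: [463.4, 135.1, 246.5]
ee_rot: [-0.0, 0.539, 0.842, -0.0]
wrist_force: [1.3, 0.5, -0.8]
grip_width: 0.421
grip_force: 0.0
```

play_rows(
  series=[
    [[0,0,0,-6.9,0.05],[0,0,0,-6.9,0.05],[0,0,0,-6.9,0.05],[0,0,0,-6.9,0.05],[0,0,0,-6.9,0.05],[0,0,0,-6.9,0.05],[0,0,0,-6.9,0.05],[0,0,0,-6.9,0.05]],
  ],
)

```text
time_s: 9.63
tcp_pos: [465.7, 135.3, 246.5]
ee_rot: [0.0, 0.087, 0.996, -0.0]
wrist_force: [-0.9, 1.1, -0.8]
grip_width: 0.587
grip_force: 0.0
```

play_rows(
  series=[
    [[0,0,0,-6.9,0.05],[0,0,0,-6.9,0.05],[0,0,0,-7.1,0.05],[0,0,0,0,0.05],[0,0,0,0,0.05]],
  ],
)

```text
time_s: 10.05
tcp_pos: [465.7, 135.3, 246.5]
ee_rot: [0.0, -0.09, 0.996, -0.0]
wrist_force: [-0.3, -0.0, -0.4]
grip_width: 0.584
grip_force: 0.0
```

play_rows(
  series=[
    [[0,-0.0265,0,0,0.05],[0,-0.0265,0,0,0.05],[0,-0.0265,0,0,0.05],[0,0,0,0,0.05],[0,0,0.03,0,0.05],[0,0,0.03,0,0.05],[0,0,0,0,0.05]],
  ],
)

```text
time_s: 10.63
tcp_pos: [476.5, 57.4, 182.3]
ee_rot: [-0.004, -0.09, 0.996, 0.001]
wrist_force: [-0.8, 0.5, -0.5]
grip_width: 0.583
grip_force: 0.0
```

Run:
```python
from h import *
im=robot.get_image("side"); cv2.imwrite("pics/side4.png",cv2.resize(im[140:400,240:500,::-1],None,fx=2,fy=2))
o=robot.get_obs();print(o["tcp_pos"],o["wrist_force"])
```

```text
[477.56077437  57.50047228 184.35498563] [-0.24158544  0.56076512 -0.28128481]
```

View pics/side4.png

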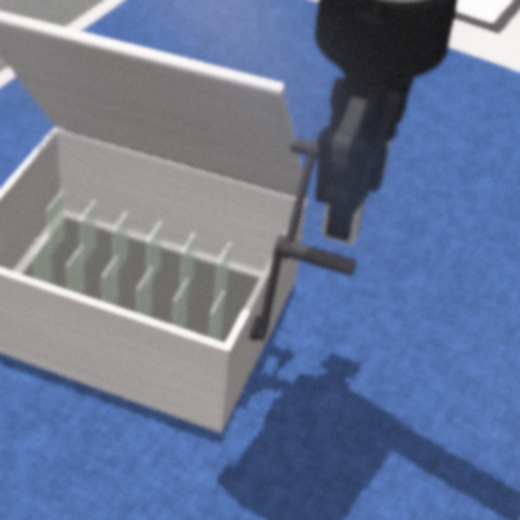

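The lid is still open. The straddling fingertips (crop (340,240)) are above the pin (crop (280,245)–(350,265)) and clear of the stay bars.

play_rows(
  series=[
    [[0,0,0.02,0,0.05],[0,0,0.02,0,0.05],[0,0,0,0,0.05]],
  ],
)

```text
time_s: 10.93
tcp_pos: [479.0, 57.6, 145.3]
ee_rot: [-0.002, -0.091, 0.996, 0.0]
wrist_force: [-0.2, 0.9, -0.3]
grip_width: 0.588
grip_force: 0.0
```

play_rows(
  series=[
    [[0,0,0.01,0,0.05],[0,0,0.01,0,0.05],[0,0,0,0,0.05]],
  ],
)

```text
time_s: 11.18
tcp_pos: [479.9, 57.3, 125.9]
ee_rot: [-0.0, -0.092, 0.996, -0.0]
wrist_force: [-0.4, -0.5, -0.5]
grip_width: 0.58
grip_force: 0.0
```

play_rows(
  series=[
    [[0,0,0.01,0,0.05],[0,0,0.01,0,0.05],[0,0,0,0,0.05],[0,-0.005,0,0,0.05],[0,-0.005,0,0,0.05],[0,0,0,0,0.05]],
  ],
)

```text
time_s: 11.68
tcp_pos: [483.0, 46.5, 107.2]
ee_rot: [0.001, -0.092, 0.996, -0.0]
wrist_force: [0.6, 0.4, 0.7]
grip_width: 0.583
grip_force: 0.0
```

play_rows(
  series=[
    [[0,-0.003,0,0,0.05],[0,-0.003,0,0,0.05],[0,-0.002,0,0,0.05],[0,-0.002,0,0,0.05],[0,0,0,0,0.05]],
  ],
)

```text
time_s: 12.1
tcp_pos: [484.0, 37.1, 106.5]
ee_rot: [0.0, -0.092, 0.996, -0.0]
wrist_force: [-0.2, -0.4, -0.8]
grip_width: 0.584
grip_force: 0.0
```

play_rows(
  series=[
    [[0,-0.002,0,0,0.05],[0,-0.002,0,0,0.05],[0,0,0,0,0.05]],
  ],
)

```text
time_s: 12.35
tcp_pos: [484.4, 33.7, 106.2]
ee_rot: [-0.0, -0.092, 0.996, 0.0]
wrist_force: [-0.1, 1.1, -1.3]
grip_width: 0.581
grip_force: 0.6
```

play_rows(
  series=[
    [[0,-0.002,0,0,0.05],[0,-0.002,0,0,0.05],[0,0,0,0,0.05]],
  ],
)

```text
time_s: 12.6
tcp_pos: [485.0, 29.6, 106.2]
ee_rot: [-0.0, -0.092, 0.996, 0.0]
wrist_force: [-0.1, 2.5, -1.5]
grip_width: 0.586
grip_force: 1.1
```

play_rows(
  series=[
    [[0,-0.002,0,0,0.05],[0,-0.002,0,0,0.05],[0,-0.002,0,0,0.05],[0,0,0,0,0.05]],
  ],
)

```text
time_s: 12.93
tcp_pos: [486.4, 23.3, 106.4]
ee_rot: [-0.0, -0.092, 0.996, -0.0]
wrist_force: [-0.9, 1.0, -1.2]
grip_width: 0.585
grip_force: 0.6
```

play_rows(
  series=[
    [[0,-0.002,0,0,0.05],[0,-0.002,0,0,0.05],[0,0,0,0,0.05]],
  ],
)

```text
time_s: 13.18
tcp_pos: [487.4, 19.3, 106.5]
ee_rot: [0.0, -0.092, 0.996, -0.0]
wrist_force: [0.2, 0.6, -1.1]
grip_width: 0.583
grip_force: 0.4
```

play_rows(
  series=[
    [[0,-0.0015,0,0,0.05],[0,-0.0015,0,0,0.05],[0,0,0,0,0.05]],
  ],
)

```text
time_s: 13.43
tcp_pos: [487.9, 16.9, 106.5]
ee_rot: [0.0, -0.092, 0.996, 0.0]
wrist_force: [-0.6, 2.8, 0.3]
grip_width: 0.583
grip_force: 1.3
```

play_rows(
  series=[
    [[0,-0.0015,0,0,0.05],[0,-0.0015,0,0,0.05],[0,0,0,0,0.05]],
  ],
)

```text
time_s: 13.68
tcp_pos: [487.8, 16.4, 106.4]
ee_rot: [-0.0, -0.091, 0.996, 0.002]
wrist_force: [-0.5, 15.3, -0.2]
grip_width: 0.582
grip_force: 7.4
```

play_rows(
  series=[
    [[0,-0.0015,0,0,0.05],[0,-0.001,0,0,0.05],[0,0,0,0,0.05]],
  ],
)

```text
time_s: 13.93
tcp_pos: [487.8, 16.1, 106.3]
ee_rot: [-0.0, -0.09, 0.996, 0.004]
wrist_force: [0.2, 25.4, 1.6]
grip_width: 0.585
grip_force: 12.3
```

play_rows(
  series=[
    [[0,-0.001,0,0,0.05],[0,-0.001,0,0,0.05],[0,0,0,0,0.05]],
  ],
)

```text
time_s: 14.18
tcp_pos: [487.8, 15.8, 106.2]
ee_rot: [-0.0, -0.09, 0.996, 0.006]
wrist_force: [-0.2, 33.7, 1.6]
grip_width: 0.583
grip_force: 16.3
```

play_rows(
  series=[
    [[0,0.003,0,0,0.05],[0,0.003,0,0,0.05],[0,0.004,0,0,0.05],[0,0.004,0,0,0.05],[0,0,0,0,0.05]],
  ],
)

```text
time_s: 14.6
tcp_pos: [486.6, 23.4, 106.5]
ee_rot: [0.0, -0.092, 0.996, -0.0]
wrist_force: [0.2, -0.8, 0.0]
grip_width: 0.589
grip_force: 0.0
```

Run:
```python
from h import *
for n in ("side","scene"):
    im=robot.get_image(n); cv2.imwrite(f"pics/{n}5.png",im[...,::-1])
a=cv2.imread("pics/side5.png")[150:350,290:480];b=cv2.imread("pics/scene5.png")[110:310,320:510]
cv2.imwrite("pics/both5.png",cv2.resize(np.hstack([a,b]),None,fx=2,fy=2,interpolation=2))
```

```text
(no output)
```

View pics/both5.png

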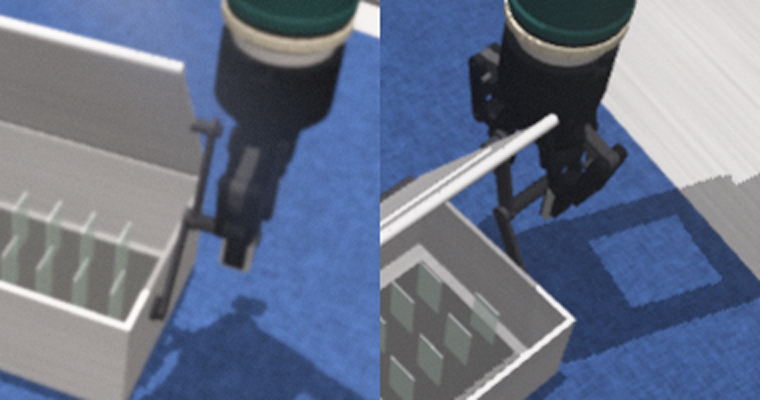

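In both crops the elbow (side crop (192,218), scene crop (502,213)) has moved towards the hinge and the lid is still open. I'll check numerically whether it has reached the stop.

Run:
```python
from h import *
np.set_printoptions(precision=1,suppress=True)
ex=np.array([.184,-.983]);ey=np.array([.983,.184]);H=np.array([656.1,-13.8])
p=tri([[390,242],[381,216.5],[381.5,178]],[[369,307],[386,259],[395,213]])
for q in p: r=q[:2]-H; print("box",85+r@ex,r@ey,q[2],q[3])
# side-view rays cut with the stay plane box y=-119
c,d=ray("side",[[369,307],[386,259],[395,213]])
for k in d:
    s=(-119-(c[:2]-H)@ey)/(k[:2]@ey); q=c+s*k; print("side/plane x,z",85+(q[:2]-H)@ex,q[2])
th=1.0
# stop: interior angle 3.14+.28 
P=np.array([-30,58.])
for e in (2.7,2.8,2.83,2.88,2.91):
    L=140*np.sin((e+.51)/2); 
    from scipy.optimize import brentq
    f=lambda t:np.hypot(115-110*np.cos(t),35+110*np.sin(t))-L
    t=brentq(f,.5,1.2);A=np.array([85-110*np.cos(t),93+110*np.sin(t)]);v=A-P;n=np.array([v[1],-v[0]])/L
    print(e,t,(P+A)/2+n*np.sqrt(4900-L*L/4))
```

```text
box -25.227800495141054 -121.27612526794243 57.12211829848053 21.071982694358557
box 6.48895579409529 -121.26619104990273 113.48711894913959 2.8005171902766803
box 19.809290613976913 -122.93387067679755 188.30710714897108 0.7431161335624136
side/plane x,z -42.919819078917314 63.05354450411721
side/plane x,z 20.03651972928526 102.58637571065185
side/plane x,z 36.06309296339144 175.2823669531017
2.7 1.0085322448733058 [  0.4 121.1]
2.8 1.0039931467904675 [  3.4 119.5]
2.83 1.0018880527270908 [  4.2 119.1]
2.88 0.9976224542939989 [  5.6 118.3]
2.91 0.9946113535353481 [  6.4 117.8]
```

play_rows(
  series=[
    [[0,-0.003,0,0,0.05],[0,0,-0.01,0,0.05],[0,0,-0.02,0,0.05],[0,0,-0.03,0,0.05],[0,0,-0.04,0,0.05],[0,0,-0.04,0,0.05],[0,0,-0.04,0,0.05],[0,0,0,0,0.05]],
  ],
)

```text
time_s: 15.37
tcp_pos: [491.7, 19.5, 295.2]
ee_rot: [0.007, -0.092, 0.996, -0.002]
wrist_force: [0.8, -0.7, 0.1]
grip_width: 0.583
grip_force: 0.0
```

play_rows(
  series=[
    [[0.03,0,0,0,0.05],[0.03,0,0,0,0.05],[0.03,0,0,0,0.05],[0,0,0,0,0.05],[0,0,0,0,0.05]],
  ],
)

```text
time_s: 15.78
tcp_pos: [397.3, 3.6, 286.9]
ee_rot: [0.0, -0.091, 0.996, -0.0]
wrist_force: [0.3, 0.6, 0.2]
grip_width: 0.588
grip_force: 0.0
```

Run:
```python
from h import *
for n in ("side","scene"):
    im=robot.get_image(n); cv2.imwrite(f"pics/{n}6.png",im[...,::-1])
a=cv2.imread("pics/side6.png")[170:330,340:440];b=cv2.imread("pics/scene6.png")[140:300,340:440]
cv2.imwrite("pics/both6.png",cv2.resize(np.hstack([a,b]),None,fx=3.6,fy=3.6,interpolation=2))
```

```text
(no output)
```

View pics/both6.png

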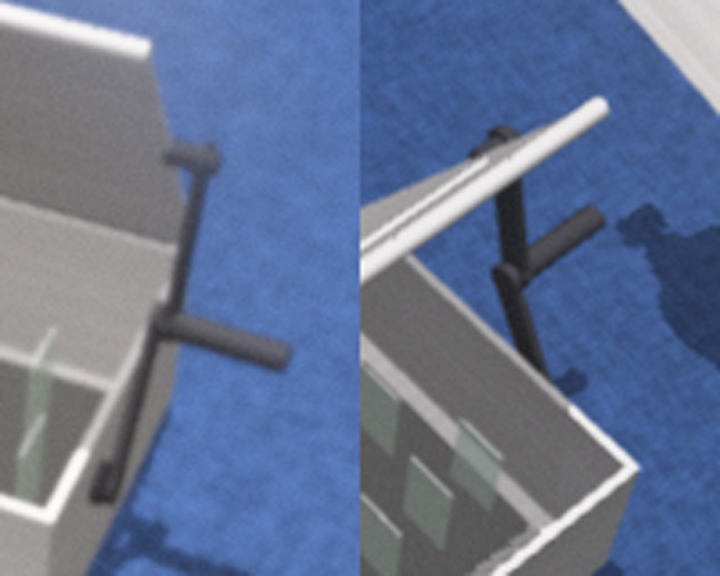

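The lid is open with nothing touching it, and the elbow (side crop (163,322), scene crop (507,272)) sits past straight on the hinge side. The firm force rise and the triangulated pin position (x about 6.5 mm, 6.4 expected at the stop) agree, so I'm handing in.

Run:
```python
from h import *
print(robot.close_job())
```

```text
the job is handed in; nothing more can be done
None
```

The lid stands open on the stay, with the elbow pushed past straight to its stop. The wrist force peaked at about 34 N against the stop, and the arm stayed clear of the bottles and jar. The job is handed in at about 16 s, and no verdict was returned.

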